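Lock the bento into the lunch-box warmer and set its dial

ROBOT

A 6-joint arm with a two-finger parallel gripper is mounted at the origin on the work surface. World frame = base frame: x ahead of the robot, y to its left, z up, the work surface at z = 0. Lengths are in mm, angles in rad, forces in N, time in s.
With the tool pointing down it reaches from about 350 to 975 mm from the base axis. Payload 7.1 kg.
Tool frame: the origin (TCP) lies at the very end of the fingers, on their centre line; the grasp point (between the pads) lies 19 mm behind it (ctrl.grasp_offset is the distance from the TCP to the grasp point, in mm); z points along the fingers, y is the line along which they close (so a half turn about z gives the same grasp; the last joint's range is limited). The gripper opens to 88 mm and grips with 3 to 60 N. Pads are 20 mm wide; open, the fingers measure 115 mm over their backs; the gripper's body (75 mm by 178 mm) begins 61 mm behind the grasp point.
Start: joints at [1.269, 0.423, 1.63, -0, 1.089, -0.019], TCP at [174.372, 600.166, 222.675] pointing down, gripper open.
Joint ranges: [-3, 3], [-0.9, 2.11], [0.09, 2.58], [-1.31, 4.45], [0.11, 2.69], [-2.54, 2.54]. Speed limits (rad/s): [2.39, 2.39, 3.01, 3.14, 3.14, 3.14].

INTERFACE

Orientations are given as a rotation vector (axis times angle).
In Python, from workcell import ctrl, viewer, ticket, models gives the robot as it stands.
- The arm moves only by the tool play_rows, never from a script. Its arguments are lists of equal length, an entry for each row: "dp": the shift along the world's x, y, z in mm, a list of three; "yaw": the turn about the world's z in degrees. In form: {"dp": [[tx, ty, tz], ...], "yaw": [yaw, ...]}. A call has 1 to 8 rows; each row shifts and turns the commanded pose from where the row before left it; what a row does not reach is not made up. A row lasts 1/12 s, in which the tool goes at most 41.7 mm and 7.16 degrees, less where a joint would pass 70% of its speed; a pose out of reach is approached as far as the arm can. A call is refused whole if a number of a shift passes 41.7 or a number of a turn 7.16, either way. A call with a gripper value outside its range is refused whole. "gripper" is the closure, from 0 (fully open) to 1 (shut), set as the call begins (left out, the last holds). The fingers move at their own pace and stop on an object; the grip force is fixed at half the most. Time passes only in rows, so rows that do not move let the fingers close. It gives the time, the measured TCP pose, the force, the opening and the grip force at its end, in the units of the state.
- ctrl.get_obs(): the state, without advancing time (a new reading comes with each control period).
- viewer.get_image(name): name is "scene" or "top"; returns a dict with "pixels" (400x640x3 uint8, red, green, blue), "range_z" (400x640 float32, mm along the optical axis (not along the pixel's ray), 0 where there is no reading), "fx", "fy", "cx", "cy" (pixels), "T" (4x4, takes a point from camera to world coordinates). Camera axes: x right, y up, looking along -z (the intrinsics and any distortion apply to the point x, -y, -z); pixel columns grow to the right and rows downward; lengths in mm; the calibration is good to about 2 mm. A picture is of the moment at which its call begins.
- ticket.close_job(): hands the job in; it is judged then, once.
Trained networks look in a picture, given as the dict that the camera call returned (one of the last four; its "shot" number tells which), for a name from the list of things; names that differ only in an ending like _2 or _b are one class to them, and where a whole thing is asked for, a point or a joint stands for the part that bears it (a point fixed in the world has none). Each returns a list of dicts, best first, with "conf" (0 to 1); they miss things now and then, are a little off and sometimes report something else, mostly with a low value. They report only what shows in the picture. A call takes as long as a camera call.
- models.look_for(picture, name): "bbox" ([centre column, centre row, width, height] in pixels, round what is visible of it).
- models.landmark_of(picture, name): "location" ([column, row] in pixels: a listed point, or the origin of a listed thing).
The state is a dict: "t": time; "qpos": joint angles; "qvel": joint speeds; "joint_torque": joint torques, N m; "ee_pos": TCP position; "orientation": TCP orientation; "ft_force": force on the tool from outside, world axes, zero at the start; "moment": the same for the moment, N m; "width": finger opening in mm; "grasp_force": force on a finger pad.
Only numpy, scipy, OpenCV 4.12 (cv2) and the standard library are available. Lean on these libraries where they do the work, as an engineer would, in place of code of your own. Each camera call takes 0.05 s, during which the arm holds its last target. There are 200 camera calls.

TASK

Warm up the packed lunch: keeping the bento box level, lower it gently (do not let it drop) into the pocket of the white lunch-box warmer until it sits fully home on the pocket floor, then swing the warmer's steel locking lever all the way shut over it into its keeper. Last of all, turn the dial until its pointer is on the one long mark of the scale. Leave the other things on the counter where they are.

Things in the scene. Friction and masses are not known exactly. Their poses are not given: they have to be found in the camera images.
- bento: Yellow two-tier bento box, loose, 130 (x) x 62 (y) x 76 (z) mm, about 0.35 kg, a white latch standing 6 mm proud of each short end (24 mm wide, 40 to 74 mm above the underside; they clear the warmer's top). Origin: centre of the underside; x along the length, z up. It may go in either way round. Grip it across the 62 mm.
- warmer: White warmer fixed to the counter, 220 (x) x 280 (y) x 50 (z) mm. Origin: centre of its underside; x away from the robot at yaw 0, z up. Pocket in its top: 134 (x) x 66 (y) mm, 32 mm deep, centre x 0, y +50 mm; dial at x 0, y -90; lever's pivot post at x -95, y +50; steel keeper (hook, 118 mm high) for the lever's end at x +92, y +28 to +58, open to +y. A seated bento's top is at z 94 mm.
- pocket (a point): Centre of the pocket's floor, 18 mm above the counter, 32 mm below the warmer's top. The bento's origin comes here.
- lever_hinge (a point): Point on the lever's upright pivot axis, 103 mm above the counter.
- lever (a joint): Angle of the locking lever about its upright axis, rad. 0 = fully shut (the bar lies along the warmer's +x over the middle of the pocket, its end in the keeper, stop at 0); grows as it opens, anticlockwise from above, to 1.75. It stays where it is left.
- lever_handle (a point): Middle of the lever's upright black round handle, 18 mm in diameter, 45 mm tall (108 to 153 mm above the counter; this point at 133 mm), 150 mm from the pivot. It stands on the steel bar, 195 x 22 x 10 mm, whose underside is 98 mm and top 108 mm above the counter.
- dial (a joint): Angle of the dial about its upright axis, rad; grows clockwise from above, range 0 to 2.4. Pointer angle in the warmer's frame, from its +x towards +y = 1.6 minus this value. Scale marks every 0.4; the one long mark is at 1.6 (pointer along the warmer's +x). It stays where it is left.
- dial_grip (a point): Point on the dial's axis at the height to grip, 76 mm above the counter. The dial is a 60 mm grey disc (top 56 mm above the counter) with a black grip bar along the pointer, 54 mm long, 14 mm thick, from 56 to 88 mm above the counter; a white line along half of the bar is the pointer.
- long_mark (a point): Middle of the long black mark (24 x 5 mm, the others 8 x 2.5 mm) on the warmer's top, 46 mm from the dial's axis.
- rice_bowl: Bystander: white ceramic rice bowl, 116 mm wide, 60 mm high. Origin: centre of its underside.
- measuring_cup: Bystander: clear plastic measuring cup with a side handle, 90 mm wide, 100 mm high. Origin: centre of its underside.
- tea_mug: Bystander: blue ceramic tea mug, 80 mm wide, 90 mm high. Origin: centre of its underside.
- sauce_bottle: Bystander: sauce bottle, 60 mm wide, 180 mm high. Origin: centre of its underside.
- jam_jar: Bystander: glass jar, 72 mm wide, 90 mm high. Origin: centre of its underside.
- side_dish: Bystander: small white plate, 120 mm wide, 18 mm high. Origin: centre of its underside.
- chopsticks: Bystander: pair of stainless steel chopsticks (230 mm) lying on ceramic rests, 22 mm high, along its x axis. Origin: centre of its underside.

How it is judged:
By the outcome, as a careful person would: the job done as asked, in the order asked, and still so for the second after the job is handed in, with the robot touching nothing.
It also fails if it takes over 67 s, if anything falls off the work surface, if the arm or the gripper's body presses on something with over 40 N, if the wrist force passes 120 N, or if a joint passes its speed limit or range.

## Working session

There is one attempt and no reset: what is moved stays moved. The work goes in short steps, Python scripts to look and compute and a tool call to move; the robot and the scene stay as the last step left them, time stands still between calls to the robot, and variables do not carry over. Pictures are saved under pics/ and viewed, at most 10 in all, crops included, and the job is handed in when it is done.

Besides the shell and the picture viewer there is one more tool, called after "Emit:" as name(argument=value, ...), one argument or row to a line, values as JSON. play_rows: Moves the arm, as the interface text tells. Its arguments: {"type":"object","properties":{"dp":{"type":"array"},"yaw":{"type":"array"},"gripper":{"type":"number"}},"required":["dp","yaw"]}

```bash
mkdir -p pics; cat > h.py <<'E'
import numpy as np, cv2
from workcell import ctrl, viewer, ticket, models
def ray(p,u,v):
    d=np.array([(u-p["cx"])/p["fx"],-(v-p["cy"])/p["fy"],-1.0]); T=np.array(p["T"])
    return T[:3,3],T[:3,:3]@d
def at_z(p,u,v,z):
    o,d=ray(p,u,v); return o+d*(z-o[2])/d[2]
def cloud(p):
    r=p["range_z"]; v,u=np.mgrid[:400,:640]
    c=np.stack([(u-p["cx"])/p["fx"]*r,-(v-p["cy"])/p["fy"]*r,-r],-1); T=np.array(p["T"])
    return c@T[:3,:3].T+T[:3,3]
def proj(p,X):
    T=np.array(p["T"]); c=(np.asarray(X)-T[:3,3])@T[:3,:3]
    return p["cx"]+p["fx"]*c[0]/-c[2], p["cy"]-p["fy"]*c[1]/-c[2]
def save(p,n,crop=None,s=1):
    im=cv2.cvtColor(p["pixels"],cv2.COLOR_RGB2BGR)
    if crop: a,b,c,d=crop; im=im[b:d,a:c]
    cv2.imwrite("pics/"+n,cv2.resize(im,None,fx=s,fy=s,interpolation=cv2.INTER_CUBIC))
E
python3 - <<'E'
from h import *
Z=dict(bento=0,warmer=0,pocket=18,lever_hinge=103,lever_handle=133,dial_grip=76,long_mark=50,rice_bowl=0,measuring_cup=0,tea_mug=0,sauce_bottle=0,jam_jar=0,side_dish=0,chopsticks=0)
for n in("top","scene"):
    p=viewer.get_image(n); save(p,n+"0.png"); print(n,p["fx"],[k for k in p],np.round(np.array(p["T"])[:3,3]))
    for k,z in Z.items():
        r=models.landmark_of(p,k)
        if r: print(k,[(np.round(x["location"]),round(x["conf"],2),np.round(at_z(p,*x["location"],z)[:2])) for x in r[:2]])
print(ctrl.get_obs())
E
```

```text
top 487.00776828730136 ['pixels', 'range_z', 'fx', 'fy', 'cx', 'cy', 'T', 'shot'] [ 301.  -11. 1784.]
bento [(array([400., 222.]), 0.7, array([ 493., -266.]))]
warmer [(array([309., 212.]), 0.6, array([530.,  68.]))]
pocket [(array([292., 210.]), 0.98, array([536., 128.])), (array([301., 151.]), 0.55, array([759.,  96.]))]
lever_hinge [(array([286., 233.]), 0.96, array([445., 143.])), (array([246., 226.]), 0.28, array([471., 283.]))]
lever_handle [(array([247., 226.]), 0.83, array([468., 273.]))]
dial_grip [(array([332., 217.]), 0.47, array([504., -18.]))]
long_mark [(array([332., 201.]), 0.86, array([563., -15.])), (array([333., 212.]), 0.66, array([526., -19.]))]
rice_bowl [(array([469., 222.]), 0.69, array([ 487., -521.])), (array([347., 149.]), 0.16, array([768., -76.]))]
measuring_cup [(array([395., 165.]), 0.65, array([ 707., -255.]))]
tea_mug [(array([185., 197.]), 0.57, array([594., 527.]))]
sauce_bottle [(array([302., 150.]), 0.87, array([766.,  96.])), (array([184., 195.]), 0.43, array([600., 532.]))]
jam_jar [(array([349., 147.]), 0.77, array([777., -82.]))]
side_dish [(ar
[... 1348 characters left out ...]
 0.71, array([319., 219.]))]
{'t': 1.5, 'qpos': array([ 1.26900681e+00,  4.23111971e-01,  1.62987738e+00, -7.14286462e-05,
        1.08855547e+00, -1.89939343e-02]), 'qvel': array([ 0.0005831 ,  0.00093329,  0.00081658, -0.00119974, -0.00024012,
       -0.00042235]), 'joint_torque': array([ 8.86092730e-04, -5.44566500e+01, -2.74040133e+01,  6.45971065e-02,
        1.68249942e-02, -1.00516510e-05]), 'ee_pos': array([174.39418308, 600.18654741, 222.67648637]), 'orientation': array([4.42674121e-01, 3.11017741e+00, 5.82851180e-05]), 'ft_force': array([ 0.0548102 , -0.78008096, -0.73682515]), 'moment': array([ 0.03990843, -0.00115371,  0.0387963 ]), 'grasp_force': 0.0, 'width': 87.69772344806397}
```

View pics/top0.png

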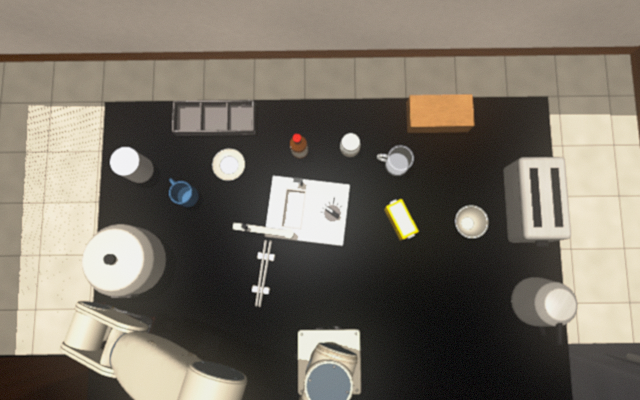

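View pics/scene0.png

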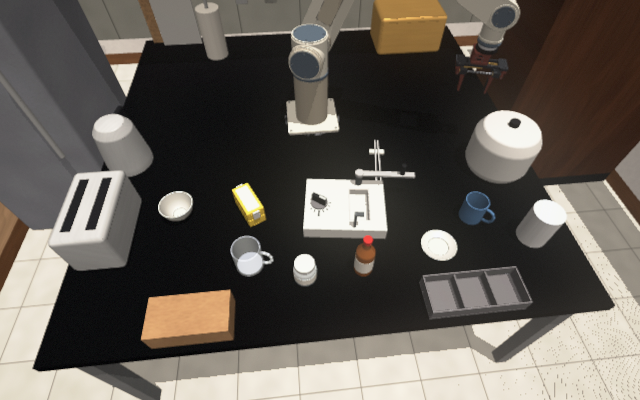

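The top view shows the warmer at about (308,212), the open lever running left to about (237,227), and the bento at (401,220). The chopsticks lie below the lever at (263,272). Next I fit the exact poses.

```bash
cat > m.py <<'E'
from h import *
def fit(P,lab):
    (c,s,a)=cv2.minAreaRect(P[:,:2].astype(np.float32)); print(lab,len(P),np.round(c,1),np.round(s,1),round(a,1),"z",np.round(np.median(P[:,2]),1)); return c,s,a
def meas(n):
    p=viewer.get_image(n); C=cloud(p); rgb=p["pixels"].astype(int)
    hsv=cv2.cvtColor(p["pixels"],cv2.COLOR_RGB2HSV)
    yel=(abs(hsv[...,0].astype(int)-27)<8)&(hsv[...,1]>120)&(hsv[...,2]>80)
    X,Y,z=C[...,0],C[...,1],C[...,2]
    reg=(abs(X-500)<140)&(Y>-380)&(Y<-150)
    fit(C[reg&(z>70)&(z<85)],n+" bento top"); fit(C[reg&(z>70)&yel],n+" bento yellow top")
    reg=(abs(X-530)<160)&(abs(Y-68)<190)
    fit(C[reg&(z>45)&(z<54)],n+" warmer top")
    m=(reg&(z>10)&(z<26)&(abs(X-536)<80)&(abs(Y-122)<50)); fit(C[m],n+" pocket floor")
    fit(C[(abs(X-470)<70)&(Y>100)&(Y<340)&(z>94)&(z<114)],n+" lever bar")
    fit(C[(abs(X-470)<70)&(Y>200)&(Y<340)&(z>135)&(z<160)],n+" handle")
    fit(C[(abs(X-515)<60)&(abs(Y+15)<60)&(z>80)&(z<95)],n+" dial bar")
    fit(C[(abs(X-620)<50)&(abs(Y-100)<60)&(z>105)&(z<125)],n+" keeper")
    return p,C
E
python3 - <<'E'
from m import *
for n in("top","scene"):
    try: p,C=meas(n)
    except Exception as e: print(e)
    if n=="top": save(p,"t1.png",(225,165,425,265),4)
E
```

```text
top bento top 604 [ 494.3 -261.3] [140.   62.8] 25.8 z 76.5
top bento yellow top 186 [ 494.4 -261.3] [127.7  62.8] 25.8 z 76.4
top warmer top 2547 [532.   74.8] [280.4 221.4] 82.6 z 49.9
top pocket floor 592 [540.6 125.4] [ 64.6 132.2] 82.4 z 18.6
top lever bar 346 [457.9 225. ] [208.5  31.5] 81.2 z 107.9
top handle 26 [465.1 284.3] [16.6 14.9] 63.1 z 152.6
top dial bar 59 [520.1 -14.4] [53.  13.7] 53.3 z 88.2
top keeper 44 [628.3 104.8] [29.4 15.9] 81.5 z 117.8
scene bento top 558 [ 495.6 -264.9] [145.9  61.5] 25.7 z 75.5
scene bento yellow top 170 [ 495.6 -264.9] [132.4  61.5] 25.7 z 75.5
scene warmer top 3140 [533.4  70.7] [280.  226.5] 82.6 z 49.8
scene pocket floor 427 [527.8 123. ] [ 64.8 119.1] 82.2 z 18.2
scene lever bar 365 [461. 222.] [209.7  31.9] 81.4 z 107.2
scene handle 33 [468.4 279. ] [17.2 15.9] 36.0 z 149.6
scene dial bar 69 [522.3 -19.7] [55.2 16.2] 51.4 z 87.6
scene keeper 48 [629.5 101.6] [26.1 19.9] 82.5 z 118.0
```

View pics/t1.png

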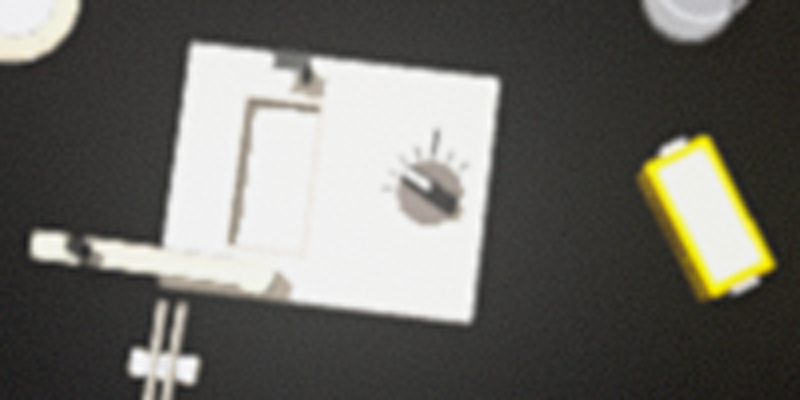

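The crop shows the pocket at about (275,175), keeper at (300,75), lever pointing left, and dial bar at (430,190) with its white pointer end up-left. Both cameras agree to about 4 mm. The fitted values are:

| Item | Position | Direction |
|---|---|---|
| Warmer | centre (533,73) | yaw −7.4° |
| Bento | centre (495,−263) | long axis 25.8° |

I'm moving over the bento now.

Emit:
play_rows(
  dp=[
    [28,-26,0],
    [28,-26,0],
    [28,-26,0],
    [28,-26,0],
    [28,-26,0],
    [28,-26,0],
    [28,-26,0],
    [28,-26,0],
  ],
  yaw=[-5.75,-5.75,-5.75,-5.75,-5.75,-5.75,-5.75,-5.75],
  gripper=0,
)

```text
t: 2.27
ee_pos: [399.5, 390.8, 222.9]
orientation: [1.629, 2.686, 0.001]
ft_force: [0.8, 0.8, 0.1]
width: 87.7
grasp_force: 0.0
```

Emit:
play_rows(
  dp=[
    [8,-39,0],
    [8,-39,0],
    [8,-39,0],
    [8,-39,0],
    [8,-39,0],
    [8,-39,0],
    [8,-39,0],
    [8,-39,0],
  ],
  yaw=[-5.75,-5.75,-5.75,-5.75,-5.75,-5.75,-5.75,-5.75],
)

```text
t: 2.93
ee_pos: [462.5, 78.3, 223.0]
orientation: [2.549, 1.836, 0.001]
ft_force: [0.9, 0.4, 0.2]
width: 88.2
grasp_force: 0.0
```

Emit:
play_rows(
  dp=[
    [4,-39,0],
    [4,-39,0],
    [4,-39,0],
    [4,-39,0],
    [4,-39,0],
    [4,-39,0],
    [4,-39,0],
    [4,-39,0],
  ],
  yaw=[-5.75,-5.75,-5.75,-5.75,-5.75,-5.75,-5.75,-5.75],
)

```text
t: 3.6
ee_pos: [494.3, -234.0, 222.9]
orientation: [3.064, 0.693, 0.001]
ft_force: [0.3, 1.2, 0.4]
width: 87.8
grasp_force: 0.0
```

Emit:
play_rows(
  dp=[
    [0,-16,-30],
    [0,-15,-30],
    [0,0,0],
    [0,0,0],
  ],
  yaw=[0,0,0,0],
)

```text
t: 3.93
ee_pos: [493.2, -262.7, 161.3]
orientation: [-3.06, -0.698, 0.004]
ft_force: [0.4, -0.6, 0.4]
width: 87.7
grasp_force: 0.0
```

Emit:
play_rows(
  dp=[
    [0,0,-25],
    [0,0,-30],
    [0,0,-30],
    [0,0,-20],
    [0,0,-12],
    [0,0,-4],
    [0,0,0],
    [0,0,0],
  ],
  yaw=[0,0,0,0,0,0,0,0],
)

```text
t: 4.6
ee_pos: [495.5, -263.0, 43.1]
orientation: [3.061, 0.702, 0.003]
ft_force: [0.5, -0.3, 0.1]
width: 87.8
grasp_force: 0.0
```

Emit:
play_rows(
  dp=[
    [0,0,0],
    [0,0,0],
    [0,0,0],
    [0,0,0],
    [0,0,0],
    [0,0,0],
    [0,0,0],
    [0,0,0],
  ],
  yaw=[0,0,0,0,0,0,0,0],
  gripper=1,
)

```text
t: 5.27
ee_pos: [494.8, -263.2, 42.3]
orientation: [3.062, 0.701, 0.001]
ft_force: [-0.9, -1.3, 6.4]
width: 61.8
grasp_force: 30.0
```

Emit:
play_rows(
  dp=[
    [0,0,6],
    [0,0,18],
    [0,0,30],
    [0,0,30],
    [0,0,30],
    [0,0,24],
    [0,10,10],
    [2,20,0],
  ],
  yaw=[0,0,0,0,0,0,0,0],
)

```text
t: 5.93
ee_pos: [497.3, -234.0, 192.0]
orientation: [3.06, 0.697, 0.005]
ft_force: [0.9, 0.7, -4.2]
width: 61.8
grasp_force: 30.0
```

Emit:
play_rows(
  dp=[
    [5,38,0],
    [5,38,0],
    [5,38,0],
    [5,38,0],
    [5,38,0],
    [5,38,0],
    [4,36,0],
    [3,34,0],
  ],
  yaw=[-4.2,-4.2,-4.2,-4.2,-4.2,-4.2,-4.2,-3.6],
)

```text
t: 6.6
ee_pos: [531.9, 67.8, 188.5]
orientation: [3.135, -0.202, -0.004]
ft_force: [0.3, -0.2, -3.5]
width: 62.0
grasp_force: 30.0
```

Emit:
play_rows(
  dp=[
    [3,29,0],
    [2,18,0],
    [0,8,0],
    [0,2,0],
    [0,0,0],
    [0,0,0],
  ],
  yaw=[0,0,0,0,0,0],
)

```text
t: 7.1
ee_pos: [537.7, 121.3, 189.2]
orientation: [3.135, -0.198, -0.002]
ft_force: [0.1, -0.1, -3.9]
width: 61.8
grasp_force: 30.0
```

```bash
python3 - <<'E'
from m import *
print(ctrl.get_obs()["ee_pos"],ctrl.get_obs()["orientation"])
for n in("top","scene"):
    p=viewer.get_image(n); C=cloud(p); X,Y,z=C[...,0],C[...,1],C[...,2]
    hsv=cv2.cvtColor(p["pixels"],cv2.COLOR_RGB2HSV).astype(int)
    yel=(abs(hsv[...,0]-27)<8)&(hsv[...,1]>120)
    reg=(abs(X-540)<100)&(abs(Y-122)<70)
    for a,b in((140,215),(215,232)):
        m=yel&reg&(z>a)&(z<b)
        if m.sum()>5: fit(C[m],n+f" yellow {a}"); print(np.round(C[m].min(0)),np.round(C[m].max(0)))
    save(p,n+"2.png",(230,120,400,250) if n=="top" else (280,100,450,260),4)
E
```

```text
[537.68428043 121.30446754 189.15191531] [ 3.13469481e+00 -1.97993470e-01 -1.99089834e-03]
top yellow 215 8 [526.9 125.1] [ 6.1 63.5] 26.1 z 223.9
[510.  97. 221.] [542. 153. 228.]
scene yellow 140 193 [576.7 117.3] [67.2 57.9] 83.0 z 176.6
[544.  81. 146.] [608. 154. 213.]
scene yellow 215 160 [545.  120.1] [ 62.9 120. ] 81.2 z 222.0
[489.  82. 215.] [607. 155. 230.]
```

View pics/scene2.png

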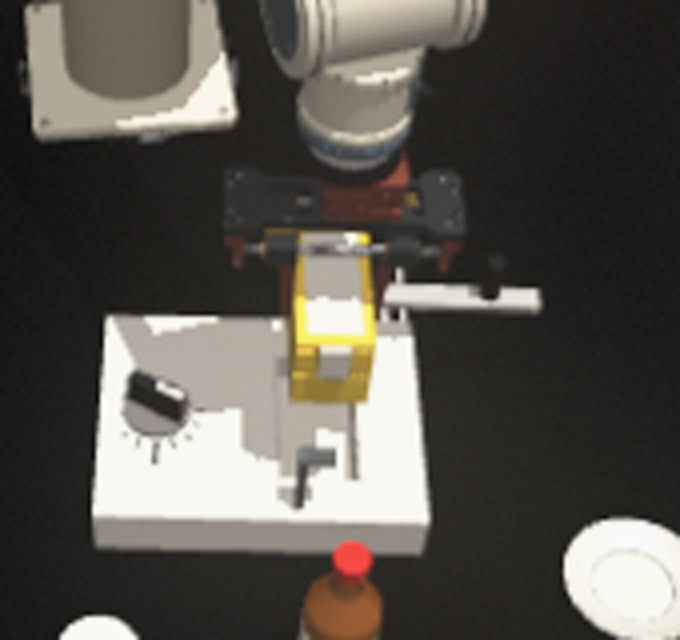

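The scene view shows the bento held level above the pocket, well aligned with it, and the keeper in front at (310,470). I'll shift slightly and lower it to just above the warmer's top.

Emit:
play_rows(
  dp=[
    [1.5,0.5,-10],
    [0,0,-20],
    [0,0,-25],
    [0,0,-20],
    [0,0,-10],
    [0,0,-5],
    [0,0,0],
    [0,0,0],
  ],
  yaw=[-0.2,0,0,0,0,0,0,0],
)

```text
t: 7.87
ee_pos: [540.4, 122.5, 100.1]
orientation: [-3.135, 0.203, -0.001]
ft_force: [0.2, 0.1, -3.7]
width: 61.9
grasp_force: 30.0
```

```bash
python3 - <<'E'
from m import *
print(ctrl.get_obs()["ee_pos"])
P=[]
for n in("top","scene"):
    p=viewer.get_image(n); C=cloud(p); X,Y,z=C[...,0],C[...,1],C[...,2]
    if n=="scene":
        reg=(abs(X-540)<100)&(abs(Y-122)<70)
        hsv=cv2.cvtColor(p["pixels"],cv2.COLOR_RGB2HSV).astype(int)
        yel=(abs(hsv[...,0]-27)<8)&(hsv[...,1]>120)
        fit(C[yel&reg&(z>122)&(z<140)],"yel top")
        print(ctrl.get_obs()["ee_pos"])
    save(p,n+"3.png",(265,160,345,225) if n=="top" else (310,160,400,230),8)
a,b=cv2.imread("pics/top3.png"),cv2.imread("pics/scene3.png")
b=cv2.resize(b,(640,498));a=cv2.resize(a,(640,520))
s=np.vstack([a,b]); s=cv2.resize(s,None,fx=.58,fy=.58); cv2.imwrite("pics/c3.png",s)
E
```

```text
[540.44149186 122.53974251 100.08995732]
yel top 149 [552.1 120. ] [ 61.7 113.8] 82.4 z 133.6
[540.86701527 122.74540797 100.79907953]
```

View pics/scene3.png

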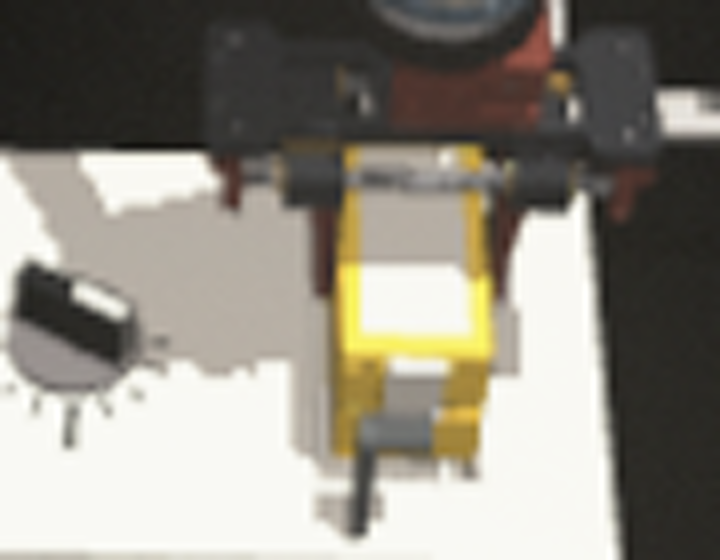

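The bento sits over the pocket, square with it; the keeper at (390,440) is just in front. I'll lower it slowly and watch the force.

Emit:
play_rows(
  dp=[
    [0,0,-3],
    [0,0,-3],
    [0,0,-2],
    [0,0,-2],
    [0,0,-1],
    [0,0,-1],
    [0,0,0],
    [0,0,0],
  ],
  yaw=[0,0,0,0,0,0,0,0],
)

```text
t: 8.63
ee_pos: [539.8, 122.7, 87.6]
orientation: [3.135, -0.203, -0.0]
ft_force: [0.0, -0.1, -3.9]
width: 62.0
grasp_force: 30.0
```

Emit:
play_rows(
  dp=[
    [0,0,-3],
    [0,0,-3],
    [0,0,-3],
    [0,0,-3],
    [0,0,-3],
    [0,0,-3],
    [0,0,0],
    [0,0,0],
  ],
  yaw=[0,0,0,0,0,0,0,0],
)

```text
t: 9.3
ee_pos: [539.7, 122.6, 69.4]
orientation: [3.135, -0.203, -0.001]
ft_force: [0.7, 0.5, -3.1]
width: 61.9
grasp_force: 30.0
```

Emit:
play_rows(
  dp=[
    [0,0,-2],
    [0,0,-2],
    [0,0,-1.5],
    [0,0,-1],
    [0,0,-1],
    [0,0,-0.5],
    [0,0,0],
    [0,0,0],
  ],
  yaw=[0,0,0,0,0,0,0,0],
)

```text
t: 9.97
ee_pos: [539.9, 122.7, 61.7]
orientation: [-3.135, 0.203, -0.0]
ft_force: [-0.4, -0.3, -4.1]
width: 62.0
grasp_force: 30.0
```

Emit:
play_rows(
  dp=[
    [0,0,-0.7],
    [0,0,-0.7],
    [0,0,-0.5],
    [0,0,-0.5],
    [0,0,0],
    [0,0,0],
  ],
  yaw=[0,0,0,0,0,0],
)

```text
t: 10.47
ee_pos: [540.0, 122.7, 60.3]
orientation: [-3.135, 0.203, -0.001]
ft_force: [-3.3, 0.2, 8.4]
width: 61.8
grasp_force: 30.0
```

Contact at the expected height. I'm releasing and rising.

Emit:
play_rows(
  dp=[
    [0,0,-0.4],
    [0,0,0],
    [0,0,0],
  ],
  yaw=[0,0,0],
)

```text
t: 10.72
ee_pos: [540.0, 122.7, 60.3]
orientation: [-3.135, 0.203, -0.001]
ft_force: [-5.2, -0.6, 12.3]
width: 62.2
grasp_force: 30.0
```

Emit:
play_rows(
  dp=[
    [0,0,0],
    [0,0,0],
    [0,0,0],
    [0,0,0],
    [0,0,0],
    [0,0,0],
    [0,0,0],
  ],
  yaw=[0,0,0,0,0,0,0],
  gripper=0,
)

```text
t: 11.3
ee_pos: [539.9, 122.7, 58.8]
orientation: [3.135, -0.203, -0.0]
ft_force: [-0.6, -1.0, 0.2]
width: 87.4
grasp_force: 0.0
```

Emit:
play_rows(
  dp=[
    [0,0,10],
    [0,0,25],
    [0,0,35],
    [0,0,38],
    [0,0,38],
    [0,0,20],
    [0,0,0],
    [0,0,0],
  ],
  yaw=[0,0,0,0,0,0,0,0],
)

```text
t: 11.97
ee_pos: [540.5, 122.8, 226.7]
orientation: [-3.134, 0.203, -0.005]
ft_force: [0.2, -0.3, -0.1]
width: 87.9
grasp_force: 0.0
```

```bash
python3 - <<'E'
from m import *
for n in("top","scene"):
    p=viewer.get_image(n); C=cloud(p); X,Y,z=C[...,0],C[...,1],C[...,2]
    m=(abs(X-540)<80)&(abs(Y-122)<45)&(z>85)&(z<103)
    print(n,m.sum())
    if m.sum()>20:
        P=C[m]; fit(P,n+" bento"); A=np.c_[P[:,:2]-P[:,:2].mean(0),np.ones(len(P))]; print(np.linalg.lstsq(A,P[:,2],rcond=None)[0])
    for a,b in((94,114),(138,160)):
        m=(abs(X-470)<70)&(Y>150)&(Y<350)&(z>a)&(z<b)
        if m.sum()>5: fit(C[m],n+f" lever {a}")
E
```

```text
top 70
top bento 70 [548.6 131.8] [40.6 54.6] 9.7 z 93.8
[-1.77520599e-02  1.16406144e-03  9.41625879e+01]
top lever 94 138 [480.6 235.1] [ 58.8 191.7] 17.8 z 107.4
top lever 138 23 [464.8 283.7] [15.9 15. ] 63.0 z 153.0
scene 564
scene bento 564 [536.  122.2] [ 61.3 151. ] 81.5 z 93.8
[3.09550119e-03 5.87097948e-04 9.37579464e+01]
scene lever 94 296 [479.4 238.7] [ 87.9 176.5] 0.6 z 106.9
scene lever 138 29 [467.4 279.3] [18.3 14.9] 2.5 z 149.6
```

The bento is home: top at 93.8 mm and level. Next is the lever: its handle is at about (466.5, 282.5), 89° open.

Emit:
play_rows(
  dp=[
    [-6,13,0],
    [-6,13,0],
    [-6,13,0],
    [-6,13,0],
    [-6,13,0],
    [-6,13,0],
    [-6,13,0],
    [-6,13,0],
  ],
  yaw=[7,7,7,7,7,7,7,7],
)

```text
t: 12.73
ee_pos: [490.4, 226.8, 222.8]
orientation: [-2.859, -1.301, 0.006]
ft_force: [0.1, -0.1, -0.2]
width: 87.7
grasp_force: 0.0
```

Emit:
play_rows(
  dp=[
    [-6,13,0],
    [-6,13,0],
    [-6,13,0],
    [-6,13,0],
    [-1.5,4,0],
    [0,0,0],
    [0,0,0],
  ],
  yaw=[7,7,7,7,6,0,0],
)

```text
t: 13.32
ee_pos: [465.5, 282.3, 223.3]
orientation: [-2.362, -2.07, 0.005]
ft_force: [-0.2, -0.5, -0.7]
width: 87.7
grasp_force: 0.0
```

Emit:
play_rows(
  dp=[
    [0,0,-20],
    [0,0,-30],
    [0,0,-30],
    [0,0,-20],
    [0,0,-8],
    [0,0,-2],
    [0,0,0],
    [0,0,0],
  ],
  yaw=[0,0,0,0,0,0,0,0],
)

```text
t: 13.98
ee_pos: [467.2, 282.9, 115.8]
orientation: [2.361, 2.072, 0.002]
ft_force: [0.1, 0.1, 1.4]
width: 87.5
grasp_force: 0.0
```

Emit:
play_rows(
  dp=[
    [0,0,0],
    [0,0,0],
    [0,0,0],
    [0,0,0],
    [0,0,0],
    [0,0,0],
    [0,0,0],
    [0,0,0],
  ],
  yaw=[0,0,0,0,0,0,0,0],
  gripper=1,
)

```text
t: 14.65
ee_pos: [466.3, 282.7, 114.9]
orientation: [-2.36, -2.073, 0.0]
ft_force: [-0.5, 0.4, 0.2]
width: 37.9
grasp_force: 0.0
```

```bash
python3 - <<'E'
from h import *
o=ctrl.get_obs(); print(o["ee_pos"],o["width"],o["grasp_force"])
c=np.array([445.8,134.9]); a0,a1=np.radians(82),np.radians(-7.6)
A=a0+(a1-a0)*np.arange(25)/24
P=c+150*np.c_[np.cos(A),np.sin(A)]; print(np.round(P[0],1),np.round(P[-1],1)); print(np.round(np.diff(P,axis=0),1).tolist())
E
```

```text
[466.3459723  282.68092416 114.87621291] 37.855281329192735 0.0
[466.7 283.4] [594.5 115.1]
[[9.6, -1.7], [9.5, -2.3], [9.3, -2.9], [9.1, -3.5], [8.9, -4.1], [8.6, -4.7], [8.3, -5.2], [7.9, -5.7], [7.5, -6.2], [7.1, -6.7], [6.6, -7.2], [6.2, -7.6], [5.7, -8.0], [5.1, -8.3], [4.6, -8.6], [4.0, -8.9], [3.4, -9.2], [2.8, -9.4], [2.2, -9.5], [1.6, -9.6], [0.9, -9.7], [0.3, -9.8], [-0.3, -9.8], [-1.0, -9.7]]
```

Emit:
play_rows(
  dp=[
    [0,0,0],
    [0,0,0],
    [0,0,0],
    [0,0,0],
    [0,0,0],
    [0,0,0],
  ],
  yaw=[0,0,0,0,0,0],
)

```text
t: 15.15
ee_pos: [466.4, 282.7, 114.8]
orientation: [2.36, 2.073, 0.0]
ft_force: [0.6, 1.0, -0.9]
width: 17.7
grasp_force: 30.0
```

Emit:
play_rows(
  dp=[
    [9.6,-1.7,0],
    [9.5,-2.3,0],
    [9.3,-2.9,0],
    [9.1,-3.5,0],
    [8.9,-4.1,0],
    [8.6,-4.7,0],
    [8.3,-5.2,0],
    [7.9,-5.7,0],
  ],
  yaw=[-3.73,-3.73,-3.73,-3.73,-3.73,-3.73,-3.73,-3.73],
)

```text
t: 15.82
ee_pos: [537.8, 252.4, 114.9]
orientation: [-2.816, -1.391, 0.001]
ft_force: [-1.3, 0.4, 0.4]
width: 17.4
grasp_force: 30.0
```

Gripped and swinging with almost no force. I'll continue.

Emit:
play_rows(
  dp=[
    [7.5,-6.2,0],
    [7.1,-6.7,0],
    [6.6,-7.2,0],
    [6.2,-7.6,0],
    [5.7,-8.0,0],
    [5.1,-8.3,0],
    [4.6,-8.6,0],
    [4.0,-8.9,0],
  ],
  yaw=[-3.73,-3.73,-3.73,-3.73,-3.73,-3.73,-3.73,-3.73],
)

```text
t: 16.48
ee_pos: [584.5, 190.7, 114.8]
orientation: [-3.08, -0.619, 0.001]
ft_force: [-0.9, 0.7, 0.3]
width: 17.4
grasp_force: 30.0
```

Emit:
play_rows(
  dp=[
    [3.4,-9.2,0],
    [2.8,-9.4,0],
    [2.2,-9.5,0],
    [1.6,-9.6,0],
    [0.9,-9.7,0],
    [0.3,-7,0],
    [0,0,0],
    [0,0,0],
  ],
  yaw=[-3.73,-3.73,-3.73,-3.73,-3.73,-2.7,0,0],
)

```text
t: 17.15
ee_pos: [595.6, 136.4, 114.9]
orientation: [3.141, 0.044, -0.0]
ft_force: [0.4, -0.4, -0.1]
width: 17.2
grasp_force: 30.0
```

Emit:
play_rows(
  dp=[
    [0.2,-7,0],
    [-0.3,-5,0],
    [-0.3,-4,0],
    [-0.3,-2,0],
    [-0.3,-1.5,0],
    [0,0,0],
    [0,0,0],
  ],
  yaw=[-2.7,-2,-1.5,-0.7,-0.6,0,0],
)

```text
t: 17.73
ee_pos: [594.6, 117.2, 114.9]
orientation: [3.137, -0.161, 0.0]
ft_force: [0.4, -1.3, 0.1]
width: 17.4
grasp_force: 30.0
```

Emit:
play_rows(
  dp=[
    [-0.1,-1,0],
    [-0.1,-0.7,0],
    [-0.1,-0.5,0],
    [-0.1,-0.5,0],
    [0,0,0],
    [0,0,0],
  ],
  yaw=[-0.3,-0.2,0,0,0,0],
)

```text
t: 18.23
ee_pos: [594.3, 114.5, 114.9]
orientation: [-3.136, 0.176, -0.0]
ft_force: [1.5, 1.2, -1.7]
width: 17.2
grasp_force: 30.0
```

Emit:
play_rows(
  dp=[
    [-0.1,-0.5,0],
    [-0.1,-0.5,0],
    [-0.1,-0.5,0],
    [-0.1,-0.5,0],
    [0,0,0],
    [0,0,0],
  ],
  yaw=[-0.2,-0.2,-0.2,-0.2,0,0],
)

```text
t: 18.73
ee_pos: [594.3, 114.2, 114.9]
orientation: [-3.133, 0.198, -0.002]
ft_force: [2.0, 10.4, -3.2]
width: 17.6
grasp_force: 30.0
```

The stop is reached. A small extra press, then I release and rise.

Emit:
play_rows(
  dp=[
    [0,-0.5,0],
    [0,-0.5,0],
    [0,0,0],
    [0,0,0],
  ],
  yaw=[0,0,0,0],
)

```text
t: 19.07
ee_pos: [594.3, 114.2, 114.9]
orientation: [-3.132, 0.198, -0.002]
ft_force: [2.3, 16.1, -3.7]
width: 17.4
grasp_force: 30.0
```

Emit:
play_rows(
  dp=[
    [0,0,0],
    [0,0,0],
    [0,0,0],
    [0,0,0],
    [0,0,0],
    [0,0,0],
    [0,0,0],
    [0,0,0],
  ],
  yaw=[0,0,0,0,0,0,0,0],
  gripper=0.5,
)

```text
t: 19.73
ee_pos: [593.8, 111.3, 114.9]
orientation: [3.135, -0.199, -0.0]
ft_force: [0.7, -0.0, -0.1]
width: 43.7
grasp_force: 0.0
```

Emit:
play_rows(
  dp=[
    [0,0,5],
    [0,0,15],
    [0,0,25],
    [0,0,25],
    [-10,-20,10],
    [-10,-30,0],
    [-10,-30,0],
    [-10,-30,0],
  ],
  yaw=[0,0,0,0,5,7,7,7],
)

```text
t: 20.4
ee_pos: [553.4, 0.6, 195.7]
orientation: [3.097, 0.523, 0.002]
ft_force: [0.3, -0.1, -0.2]
width: 43.8
grasp_force: 0.0
```

```bash
python3 - <<'E'
from m import *
o=ctrl.get_obs(); print(o["ee_pos"],o["orientation"],o["width"])
for n in("top","scene"):
    p=viewer.get_image(n); C=cloud(p); X,Y,z=C[...,0],C[...,1],C[...,2]
    m=(abs(X-530)<110)&(abs(Y-122)<30)&(z>101)&(z<113); fit(C[m],n+" bar") if m.sum()>9 else 0
    m=(abs(X-594)<30)&(abs(Y-115)<30)&(z>138)&(z<157); fit(C[m],n+" handle") if m.sum()>5 else 0
    m=(abs(X-521)<60)&(abs(Y+16)<60)&(z>80)&(z<95); fit(C[m],n+" dial") if m.sum()>5 else 0
    save(p,n+"4.png",(280,140,440,260),4)
E
```

```text
[553.4256658    0.62296739 195.72989816] [3.09746140e+00 5.23127170e-01 1.83341507e-03] 43.83706517590346
top bar 305 [531.7 123. ] [ 50.  201.6] 87.7 z 107.5
top handle 20 [590.3 116.1] [14.5 14.8] 85.1 z 152.7
scene bar 250 [535.  119.3] [ 28.6 211.9] 81.4 z 107.9
scene handle 34 [596.  112.6] [16.7 18. ] 72.7 z 150.2
scene dial 64 [521.7 -18.3] [52.3 17.3] 50.4 z 87.2
```

View pics/scene4.png

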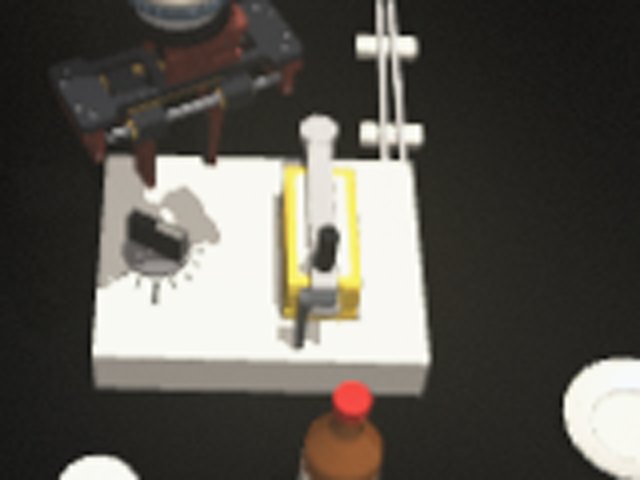

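The lever is shut with its bar end inside the keeper hook at (318,298). The dial pointer is still at about 52° world. Next I go over the dial.

Emit:
play_rows(
  dp=[
    [-6,-4,0],
    [-6,-3.5,0],
    [-7,-3.5,0],
    [-7,-3.5,0],
    [-6,-3,0],
    [0,0,-20],
    [0,0,-20],
    [0,0,0],
  ],
  yaw=[6.6,6.6,6.6,6.6,6.6,0,0,0],
)

```text
t: 21.17
ee_pos: [520.0, -15.3, 152.4]
orientation: [-2.826, -1.368, 0.006]
ft_force: [-1.5, -0.5, -0.3]
width: 43.7
grasp_force: 0.0
```

Emit:
play_rows(
  dp=[
    [0,0,0],
    [0,0,0],
  ],
  yaw=[0,0],
)

```text
t: 21.33
ee_pos: [522.5, -15.7, 155.7]
orientation: [2.827, 1.37, 0.001]
ft_force: [0.1, 0.1, 0.8]
width: 43.9
grasp_force: 0.0
```

Emit:
play_rows(
  dp=[
    [-0.5,-0.6,-15],
    [0,0,-25],
    [0,0,-25],
    [0,0,-15],
    [0,0,-8],
    [0,0,-5],
    [0,0,0],
    [0,0,0],
  ],
  yaw=[0,0,0,0,0,0,0,0],
)

```text
t: 22.0
ee_pos: [522.1, -16.6, 62.8]
orientation: [2.826, 1.371, 0.002]
ft_force: [0.0, -1.0, -0.2]
width: 43.9
grasp_force: 0.0
```

Emit:
play_rows(
  dp=[
    [0,0,0],
    [0,0,0],
    [0,0,0],
    [0,0,0],
    [0,0,0],
    [0,0,0],
    [0,0,0],
    [0,0,0],
  ],
  yaw=[0,0,0,0,0,0,0,0],
  gripper=1,
)

```text
t: 22.67
ee_pos: [521.6, -16.8, 62.2]
orientation: [2.826, 1.371, 0.001]
ft_force: [-0.0, -1.3, 5.3]
width: 14.1
grasp_force: 30.0
```

Emit:
play_rows(
  dp=[
    [0,0,0],
    [0,0,0],
    [0,0,0],
    [0,0,0],
    [0,0,0],
    [0,0,0],
    [0,0,0],
    [0,0,0],
  ],
  yaw=[-3,-5,-5,-5,-5,-5,-5,-5],
)

```text
t: 23.33
ee_pos: [521.8, -17.1, 62.2]
orientation: [3.119, 0.37, 0.002]
ft_force: [-0.5, -3.8, 3.8]
width: 13.9
grasp_force: 29.9
```

Emit:
play_rows(
  dp=[
    [0,0,0],
    [0,0,0],
    [0,0,0],
    [0,0,0],
    [0,0,0],
    [0,0,0],
    [0,0,0],
    [0,0,0],
  ],
  yaw=[-5,-5,-5,-4,-2.2,0,0,0],
)

```text
t: 24.0
ee_pos: [521.8, -17.2, 62.2]
orientation: [3.135, -0.201, 0.002]
ft_force: [0.5, -5.9, 5.0]
width: 13.9
grasp_force: 30.0
```

Emit:
play_rows(
  dp=[
    [0,0,0],
    [0,0,0],
    [0,0,0],
    [0,0,0],
    [0,0,0],
    [0,0,0],
    [0,0,0],
  ],
  yaw=[0,0,0,0,0,0,0],
  gripper=0.5,
)

```text
t: 24.58
ee_pos: [521.2, -16.5, 61.8]
orientation: [-3.135, 0.203, 0.0]
ft_force: [0.5, 0.1, -0.4]
width: 44.1
grasp_force: 0.0
```

Emit:
play_rows(
  dp=[
    [0,0,10],
    [0,0,25],
    [0,0,35],
    [0,0,35],
    [0,0,35],
    [0,-30,20],
    [0,-38,0],
    [0,-38,0],
  ],
  yaw=[0,0,0,0,0,0,0,0],
)

```text
t: 25.25
ee_pos: [522.3, -123.4, 224.9]
orientation: [3.134, -0.2, 0.008]
ft_force: [0.6, -0.4, -0.8]
width: 44.2
grasp_force: 0.0
```

Emit:
play_rows(
  dp=[
    [-10,-38,0],
    [-10,-38,0],
    [-10,-38,0],
    [-10,-38,0],
    [-5,-20,0],
    [0,0,0],
    [0,0,0],
  ],
  yaw=[0,0,0,0,0,0,0],
)

```text
t: 25.83
ee_pos: [475.8, -295.3, 222.4]
orientation: [-3.135, 0.208, -0.001]
ft_force: [-0.3, -0.9, -0.5]
width: 44.0
grasp_force: 0.0
```

```bash
python3 - <<'E'
from m import *
for n in("top","scene"):
    p=viewer.get_image(n); C=cloud(p); X,Y,z=C[...,0],C[...,1],C[...,2]
    for lab,m in(("bar",(abs(X-530)<110)&(abs(Y-122)<30)&(z>101)&(z<113)),("handle",(abs(X-594)<30)&(abs(Y-115)<30)&(z>138)&(z<157)),("dial",(abs(X-521)<60)&(abs(Y+16)<60)&(z>80)&(z<95)),("warmer",(abs(X-530)<160)&(abs(Y-68)<190)&(z>45)&(z<54)),("bento",(abs(X-540)<80)&(abs(Y-122)<40)&(z>88)&(z<97))):
        if m.sum()>5: fit(C[m],n+" "+lab)
    save(p,n+"5.png",(260,165,360,255),7)
    for k in("long_mark","dial_grip"):
        r=models.landmark_of(p,k)
        if r: print(k,np.round(at_z(p,*r[0]["location"],50 if k[0]=="l" else 76),1),r[0]["conf"])
E
```

```text
top bar 312 [533.3 124.9] [ 54.1 211.4] 84.9 z 108.0
top handle 21 [590.8 116.1] [13.4 15.2] 88.2 z 150.7
top dial 59 [521.  -14.8] [13.8 54.8] 82.5 z 89.3
top warmer 2551 [531.9  74.8] [280.7 220.3] 82.6 z 49.9
top bento 285 [549.2 124. ] [ 62.7 147.6] 83.8 z 93.3
dial_grip [458.  140.1  76. ] 0.62
scene bar 251 [535.5 119. ] [ 29.  209.4] 81.2 z 107.8
scene handle 32 [594.1 112.5] [15.3 17.2] 17.0 z 150.6
scene dial 55 [523.6 -18.8] [10.4 53.4] 84.4 z 87.9
scene warmer 2991 [533.   70.6] [280.  226.3] 82.5 z 49.9
scene bento 325 [541.5 121.5] [ 61.5 132.6] 81.4 z 93.6
long_mark [567.2 -30.2  50. ] 0.82
dial_grip [512.8 -17.5  76. ] 0.76
```

View pics/top5.png

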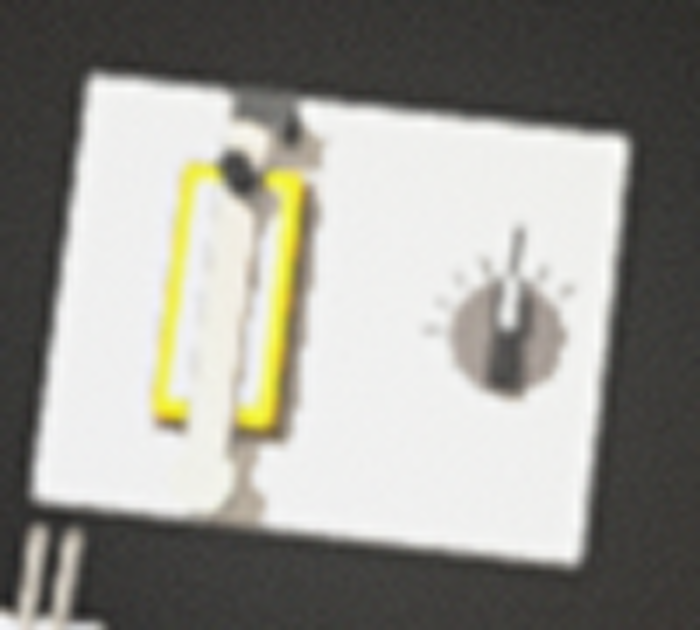

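The picture shows the dial's white pointer at (512,300) in line with the long mark at (517,240); the fits agree (82.5° for the dial bar, 82.6° for the warmer). The lever at (225,300) lies shut over the seated bento with its end in the keeper.

```bash
python3 -c "
from workcell import ticket
print(ticket.close_job())"
```

```text
the job is handed in; nothing more can be done
None
```

The job is handed in, though no verdict came back: the bento sits level on the pocket floor, the lever is shut in its keeper, and the dial points at the long mark, finished at about 26 s of the 67 s allowed.

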